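# Return the culture dish to its pile

### The arm

A 6-joint arm with a two-finger parallel gripper is mounted at the origin on the work surface. World frame = base frame: x ahead of the robot, y to its left, z up, the work surface at z = 0. Lengths are in m, angles in rad, forces in N, time in s.
With the tool pointing down it reaches from about 0.35 to 0.975 m from the base axis. Payload 4.9 kg.
Tool frame: the origin (TCP) lies midway between the tips of the shut fingers; the grasp point (between the pads) lies 19 mm behind it; z points along the fingers, y is the line along which they close (so a half turn about z gives the same grasp; the last joint's range is limited). The gripper opens to 85 mm and grips with 20 to 120 N. Pads are 22 mm wide; open, the fingers measure 114 mm over their backs; the gripper's body (76 mm by 85 mm) begins 54 mm behind the grasp point. The pads swing forward as they close: fully open they stand 13 mm farther back than shut.
Start: joints at [0.989, 0.053, 1.613, -0, 1.476, -0.119], TCP at [0.279, 0.559, 0.198] pointing down, gripper open.
Joint ranges: [-3.01, 3.01], [-1.01, 2.22], [0.06, 2.58], [-1.02, 4.17], [0.09, 2.62], [-3.14, 3.14]. Speed limits (rad/s): [2.57, 2.57, 3.14, 3.14, 3.14, 3.14].

### API

Orientations are given as a unit quaternion [w, x, y, z].
In Python, from plant import manip gives the robot as it stands.
- The arm moves only by the tool move_arm, never from a script. Its argument "increments" is one flat list of numbers, 5 for each row, row after row: the shift along the tool's x, y, z in mm, then the turn about the tool's z in rad, then the opening, from 0 (shut) to 1 (fully open). In form: [tx, ty, tz, spin, jaw, tx, ty, tz, spin, jaw, ...]. A call has 1 to 8 rows; each row shifts and turns the commanded pose from where the row before left it, along the tool's axes as they then stand; what a row does not reach is not made up. A row lasts 1/12 s, in which the tool goes at most 41.7 mm and 7.16 degrees, less where a joint would pass 70% of its speed; a pose out of reach is approached as far as the arm can. A call with a gripper value outside its range is refused whole. The fingers move at their own pace and stop on an object; the grip force is fixed at half the most. Time passes only in rows, so rows that do not move let the fingers close. It gives the time, the measured TCP pose, the force, the opening and the grip force at its end, in the units of the state.
- manip.state(): the state, without advancing time (a new reading comes with each control period).
- manip.grab_frame(name): name is "side" or "top" or "wrist"; returns a dict with "image" (480x640x3 uint8, blue, green, red), "fov_y" (degrees; the focal length in pixels is half the picture's height over the tangent of half this angle, whatever the lens; pixels are square), "cx", "cy" (the principal point, pixels), "k1" (the pictures are not rectified: a ray, as slopes to the right and down, at radius r is drawn at 1 + k1 r^2 times it, then the intrinsics apply), "eye" and "rotation" of the camera in the world; the wrist camera has in their place "T_tool_cam" (4x4, takes a point from camera to tool coordinates, whose origin is the TCP and whose axes are the flange's). Camera axes: x right, y down, z forward; pixel columns grow to the right and rows downward; lengths in m; the calibration is good to about 2 mm. A picture is of the moment at which its call begins: read the wrist's pose just before it. There is no depth.
- manip.job_done(): hands the job in; it is judged then, once.
The state is a dict: "time": time; "joint_pos": joint angles; "joint_vel": joint speeds; "joint_efforts": joint torques, N m; "tool_pos": TCP position; "tool_rot": TCP orientation; "contact_force": force on the tool from outside, world axes, zero at the start; "ft_torque": the same for the moment, N m; "gripper_width": opening from 0.0 (shut) to 1.0 (fully open); "grasp_force": force on a finger pad.
Only numpy, scipy, OpenCV 4.12 (cv2) and the standard library are available. Lean on these libraries where they do the work, as an engineer would, in place of code of your own. Each camera call takes 0.05 s, during which the arm holds its last target. There are 200 camera calls.

### The job

Pick up the loose culture dish with red agar and set it flat on top of the pile of red dishes, centred on the pile. Nobody has counted the dishes in the pile, so lower yours until you feel it touch, without pressing hard, and only then let go: it must not drop. Leave the loose amber dish where it is.

Things in the scene. Friction and masses are not known exactly. Their poses are not given: they have to be found in the camera images.
- dish_red: the loose closed culture dish with deep red agar and a clear lid: a flat disc 50 mm in diameter and 15 mm high, about 30 g, lying flat on the bench. Origin: centre of its underside; z is its axis, up. Grip it across its diameter from above
- holder_red: fixed grey holder: square foot 80 mm wide, 6 mm high, with a round tub 62 mm in outer diameter, rim 65 mm above the bench. Origin: centre of its underside, on the bench; z up. On its vertical axis stands a rigid pile of red dishes (50 mm diameter, 15 mm each) that does not give. The pile's flat top lies anywhere from 75 to 130 mm above the bench; this height is not reported
- dish_amber: a loose dish of the same size with yellow-amber agar, lying flat on the bench: to be left alone. Origin: centre of its underside
- holder_amber: a second fixed holder like the red one, with amber dishes (top also 75 to 130 mm above the bench). Origin: centre of its underside, on the bench. A white wash bottle (robot's left) and a rack of blue-capped tubes (its right) stand further out to the sides; nothing near the work is taller than 170 mm
There are look-alikes about, which are no part of the job. What is shaped like the dish_red but blue is not meant. Leave any turquoise look-alike of the holder_red alone.

How it is judged:
At the end, for the whole second after the job is handed in: the red dish rests, released and still, flat (within about 10 degrees) on top of the red pile, its centre within 15 mm of the axis of the red holder (horizontal distance between dish_red and holder_red below 0.015 m and z of dish_red in the frame of holder_red above 0.07 m and angle between dish_red's own z axis and vertical below 0.17 rad and contact force between dish_red and holder_red above 0.05 N and linear speed of dish_red below 0.02 m/s); the robot touches nothing.
It fails at once if the red dish was let fall (free of the fingers and moving faster than 0.4 m/s, a drop of some 8 mm) (contact force between the fingers and dish_red below 0.05 N and linear speed of dish_red above 0.4 m/s).
It fails at once if the red dish was pressed on the pile with more than 40 N (contact force between dish_red and holder_red above 40 N).
It fails at once if the amber dish was moved by more than 20 mm (distance of dish_amber from where it was at the start of the episode above 0.02 m).
It also fails if it takes over 42 s, if anything falls off the work surface, if the arm or the gripper's body presses on something with over 40 N, if the wrist force passes 120 N, or if a joint passes its speed limit or range.

## Working session

There is one attempt and no reset: what is moved stays moved. The work goes in short steps, Python scripts to look and compute and a tool call to move; the robot and the scene stay as the last step left them, time stands still between calls to the robot, and variables do not carry over. Pictures are saved under pics/ and viewed, at most 10 in all, crops included, and the job is handed in when it is done.

Besides the shell and the picture viewer there is one more tool, called after ">>>" by a JSON object that holds its "api" and its "payload", one argument or row to a line. move_arm: Moves the arm, as the interface text tells. Its arguments: {"type":"object","properties":{"increments":{"type":"array"}},"required":["increments"]}

```bash
mkdir -p pics; cat > h.py <<'E'
import numpy as np, cv2, pickle
from plant import manip
from scipy.spatial.transform import Rotation as R
def grab(name,fn):
    s=manip.state(); f=manip.grab_frame(name); f['state']=s
    if 'T_tool_cam' in f:
        q=np.array(s['tool_rot']); M=np.eye(4); M[:3,:3]=R.from_quat(q[[1,2,3,0]]).as_matrix(); M[:3,3]=s['tool_pos']
        W=M@np.array(f['T_tool_cam']); f['eye']=W[:3,3]; f['rotation']=W[:3,:3]
    cv2.imwrite(f'pics/{fn}.png',f['image']); pickle.dump(f,open(f'pics/{fn}.pkl','wb')); return f
def load(fn): return pickle.load(open(f'pics/{fn}.pkl','rb'))
def K(f):
    F=240/np.tan(np.radians(f['fov_y'])/2); return np.array([[F,0,f['cx']],[0,F,f['cy']],[0,0,1.]])
def ray(f,uv):
    n=cv2.undistortPoints(np.array([[uv]],float),K(f),np.array([f['k1'],0,0,0.]))[0,0]
    d=np.array(f['rotation'])@np.array([n[0],n[1],1]); return np.array(f['eye']),d/np.linalg.norm(d)
def onz(f,uv,z):
    e,d=ray(f,uv); return e+d*(z-e[2])/d[2]
def proj(f,p):
    Rm=np.array(f['rotation']).T; c=Rm@(np.array(p)-f['eye']); n=c[:2]/c[2]; n=n*(1+f['k1']*(n@n)); F=K(f)[0,0]
    return n*F+[f['cx'],f['cy']]
def tri(l):
    A=np.zeros((3,3));b=np.zeros(3)
    for f,uv in l:
        e,d=ray(f,uv);P=np.eye(3)-np.outer(d,d);A+=P;b+=P@e
    return np.linalg.solve(A,b)
E
python3 - <<'E'
from h import *
for n in ['side','top','wrist']:
    f=grab(n,n+'0'); print(n,f['fov_y'],f['cx'],f['cy'],f['k1'],np.round(f['eye'],3),np.round(f['rotation'],3).tolist())
s=manip.state(); print(s)
E
```

```text
side 55.86935957571875 317.08229272789174 237.571608012713 -0.0017124501193629485 [0.237 0.365 0.642] [0.117, -0.329, 0.878, -0.327]
top 46.43581782415768 315.0528958046821 235.49798617822398 -0.08001158106493049 [ 0.496 -0.016  0.845] [0.028, -0.705, 0.708, -0.007]
wrist 70.55443258981386 321.91324119690705 241.06608875728017 -0.012647302068249313 [0.212 0.593 0.373] [[0.446, 0.856, 0.262], [0.895, -0.426, -0.131], [-0.001, 0.293, -0.956]]
{'time': 0.15, 'joint_pos': array([ 9.89017660e-01,  5.32418691e-02,  1.61397852e+00, -6.34822919e-06,
        1.47601351e+00, -1.18985163e-01]), 'joint_vel': array([ 0.00040786, -0.00247999, -0.00467916,  0.00036959,  0.00077254,
       -0.00057843]), 'joint_efforts': array([ 7.32245530e-05, -3.94247460e+01, -3.70718729e+01, -1.69831096e-04,
        4.72743792e-03,  1.00118851e-05]), 'tool_pos': array([0.27872257, 0.55880058, 0.1969228 ]), 'tool_rot': array([-2.78717434e-04,  2.29336899e-01,  9.73346759e-01, -7.71850262e-04]), 'contact_force': array([ 0.28854985,  0.76250737, -1.08898682]), 'ft_torque': array([-0.00223667, -0.00777777, -0.01547434]), 'grasp_force': 0.0, 'gripper_width': 0.9972704601895318}
```

View pics/top0.png

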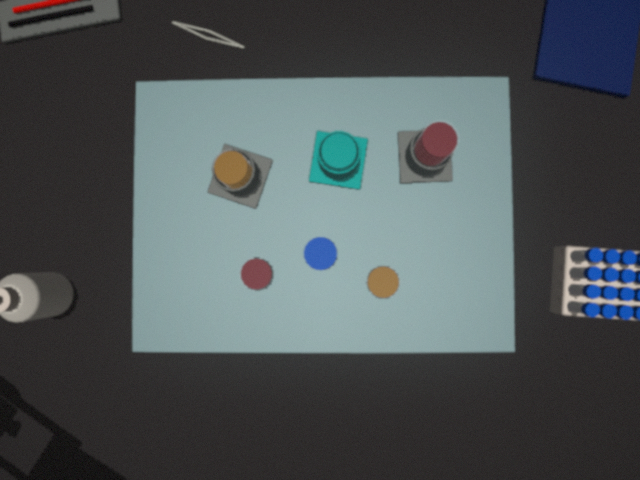

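View pics/side0.png

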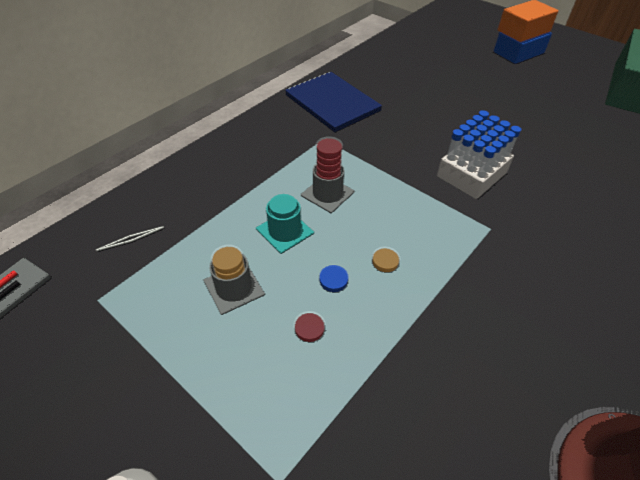

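The top view shows three loose discs: red at (257,274), blue at (320,253) and amber at (383,282). It also shows three holders: amber at (235,172), turquoise at (340,155) and red at (433,148). In the side view the red dish is at (310,327) and the red pile at (329,150), with the pile standing well above its tub. Only the red disc and the grey holder with the red pile fit the description, so I'll confirm both in one enlarged crop.

```bash
cat >> h.py <<'E'
_l=load
def load(fn):
    f=_l(fn); r=np.array(f['rotation'])
    if r.shape==(4,): f['rotation']=R.from_quat(r[[1,2,3,0]]).as_matrix()
    return f
E
python3 - <<'E'
from h import *
t=load('top0')['image'];s=load('side0')['image']
c=lambda im,x,y,w=100,h=75: cv2.resize(im[y:y+h,x:x+w],(400,300),interpolation=cv2.INTER_CUBIC)
cv2.imwrite('pics/crop1.png',np.vstack([np.hstack([c(t,207,237),c(t,380,115)]),np.hstack([c(s,260,290),c(s,280,135)])]))
E
```

```text
(no output)
```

View pics/crop1.png

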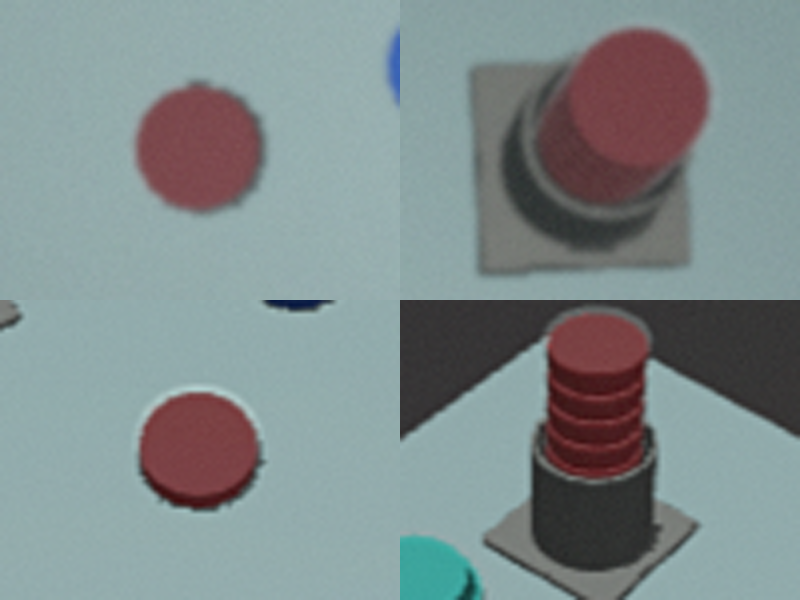

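The crops confirm it: the loose disc is red with a clear rim, and the grey holder carries a red pile of several visible dishes.

```bash
python3 - <<'E'
from h import *
t=load('top0');s=load('side0')
print('dish',tri([(t,(256.6,273.6)),(s,(309.6,325.6))]), onz(t,(256.6,273.6),.014),onz(s,(309.6,325.6),.014))
print('pile',tri([(t,(439.6,139.1)),(s,(329.4,145.6))]))
print('foot',onz(t,(424.7,155.7),.006))
for z in (.09,.105,.12,.135): print(z,onz(t,(439.6,139.1),z),onz(s,(329.4,145.6),z))
for n,uv in (('amber',(383,282)),('blue',(320,253))): print(n,onz(t,uv,.014))
st=manip.state(); q=st['tool_rot']; print(R.from_quat(q[[1,2,3,0]]).as_matrix().round(3).tolist())
E
```

```text
dish [0.47923424 0.09574774 0.00702137] [0.48020807 0.0954218  0.014     ] [0.4757124  0.09813659 0.014     ]
pile [ 0.655485   -0.15880253  0.12255357]
foot [ 0.65697234 -0.15794785  0.006     ]
0.09 [ 0.66368369 -0.1645254   0.09      ] [ 0.68063266 -0.19225059  0.09      ]
0.105 [ 0.66035412 -0.16158022  0.105     ] [ 0.6685761  -0.17711752  0.105     ]
0.12 [ 0.65702455 -0.15863503  0.12      ] [ 0.65651953 -0.16198446  0.12      ]
0.135 [ 0.65369498 -0.15568984  0.135     ] [ 0.64446297 -0.14685139  0.135     ]
amber [ 0.46722056 -0.09226559  0.014     ]
blue [0.51054144 0.00082334 0.014     ]
[[-0.895, 0.446, -0.001], [0.446, 0.895, -0.001], [0.0, -0.002, -1.0]]
```

>>> {"api": "move_arm", "payload": {
  "increments": [-24,-20.3,0,0,1,-24,-20.3,0,0,1,-24,-20.3,0,0,1,-24,-20.3,0,0,1,-24,-20.3,0,0,1,-24,-20.3,0,0,1,-24,-20.3,0,0,1,-24,-20.3,0,0,1]
}}

```text
time: 0.82
tool_pos: [0.3784, 0.3267, 0.1975]
tool_rot: [-0.0, 0.229, 0.973, -0.0]
contact_force: [1.1, 0.4, -0.1]
gripper_width: 0.999
grasp_force: 0.0
```

>>> {"api": "move_arm", "payload": {
  "increments": [-24,-20.3,0,0,0.75,-24,-20.3,0,0,0.75,-24,-20.3,0,0,0.75,-24,-20.3,0,0,0.75,-24,-20.3,0,0,0.75,-24,-20.3,0,0,0.75,-24,-20.3,0,0,0.75,-24,-20.3,0,0,0.75]
}}

```text
time: 1.48
tool_pos: [0.4778, 0.0956, 0.1977]
tool_rot: [-0.0, 0.229, 0.973, 0.0]
contact_force: [0.7, 0.4, -0.5]
gripper_width: 0.754
grasp_force: 0.0
```

>>> {"api": "move_arm", "payload": {
  "increments": [0,0,12,0,0.75,0,0,12,0,0.75,0,0,12,0,0.75,0,0,12,0,0.75,0,0,0,0,0.75,0,0,0,0,0.75]
}}

```text
time: 1.98
tool_pos: [0.4763, 0.098, 0.1482]
tool_rot: [-0.001, 0.229, 0.974, -0.0]
contact_force: [0.2, 0.5, -0.1]
gripper_width: 0.758
grasp_force: 0.0
```

```bash
python3 - <<'E'
from h import *
f=grab('wrist','w1'); s=f['state']; q=s['tool_rot']; print(s['time'],s['tool_pos'],s['gripper_width'],s['contact_force'],R.from_quat(q[[1,2,3,0]]).as_matrix().round(3).tolist())
print(proj(f,[.478,.097,.015]))
E
```

```text
1.9833 [0.47627275 0.09801845 0.14821903] 0.7578801203234578 [ 0.2108745   0.47565835 -0.10706845] [[-0.896, 0.445, -0.003], [0.445, 0.896, -0.0], [0.003, -0.001, -1.0]]
[321.27180762 223.67259974]
```

View pics/w1.png

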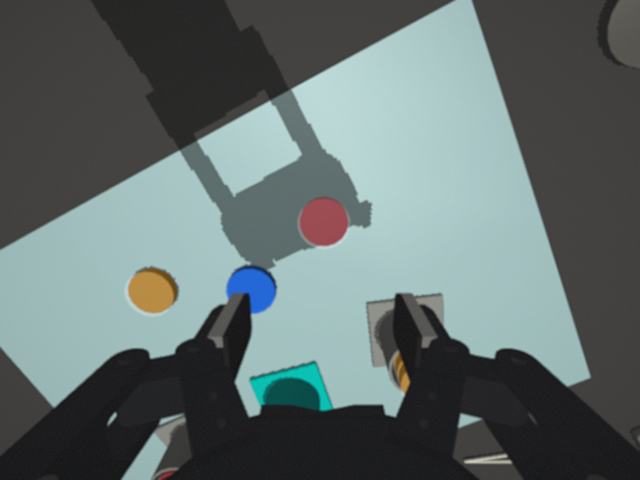

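In the wrist view the red dish is at (324,222), between the finger directions and close to the predicted (321,224). The blue disc is at (251,290) and the amber one at (152,291). I'll refine the position using the centroids from all the views.

```bash
cat >> h.py <<'E'
def redc(f,box):
    x0,y0,x1,y1=box; im=f['image'][y0:y1,x0:x1].astype(int)
    m=((im[...,2]-im[...,1]>25)&(im[...,2]-im[...,0]>20)).astype(np.uint8)
    n,l,st,c=cv2.connectedComponentsWithStats(m); i=1+np.argmax(st[1:,4])
    x,y,w,h,a=st[i]; return (x+(w-1)/2+x0,y+(h-1)/2+y0),(w,h,a),c[i]+[x0,y0]
E
python3 - <<'E'
from h import *
t,s,w=load('top0'),load('side0'),load('w1')
a=redc(t,(220,240,290,310));b=redc(w,(280,180,380,270));c=redc(s,(280,300,340,350))
print(a,b,c)
print(tri([(t,a[2]),(w,b[2])]),tri([(t,a[2]),(w,b[2]),(s,c[2])]))
for z in (.007,.014): print(z,onz(t,a[2],z),onz(w,b[2],z),onz(s,c[2],z))
E
```

```text
((np.float64(256.0), np.float64(273.5)), (np.int32(31), np.int32(30), np.int32(708)), array([255.95621469, 273.52542373])) ((np.float64(323.0), np.float64(221.0)), (np.int32(49), np.int32(49), np.int32(1860)), array([323.28978495, 221.25698925])) ((np.float64(309.0), np.float64(327.0)), (np.int32(29), np.int32(29), np.int32(662)), array([309.12839879, 326.92900302]))
[4.80022605e-01 9.82251406e-02 1.42673732e-04] [0.47914969 0.09758365 0.00452751]
0.007 [0.48018889 0.097334   0.007     ] [0.47849396 0.09889954 0.007     ] [0.47736229 0.09743539 0.007     ]
0.014 [0.4803208  0.09638625 0.014     ] [0.47697238 0.09962499 0.014     ] [0.47471075 0.10038287 0.014     ]
```

>>> {"api": "move_arm", "payload": {
  "increments": [-1.5,0.5,20,0,0.75,0,0,20,0,0.75,0,0,20,0,0.75,0,0,20,0,0.75,0,0,20,0,0.75,0,0,18,0,0.75,0,0,6,0,0.75,0,0,0,0,0.75]
}}

```text
time: 2.7
tool_pos: [0.4781, 0.0972, 0.0248]
tool_rot: [-0.001, 0.229, 0.973, -0.0]
contact_force: [0.3, -0.4, -0.7]
gripper_width: 0.751
grasp_force: 0.0
```

```bash
python3 - <<'E'
from h import *
f=grab('wrist','w2'); s=manip.state(); print(s['time'],s['tool_pos'],s['gripper_width'],s['contact_force'])
E
```

```text
2.75 [0.47925182 0.09725087 0.02617371] 0.7530651536508084 [ 0.7914559  -0.44502469 -0.33682842]
```

View pics/w2.png

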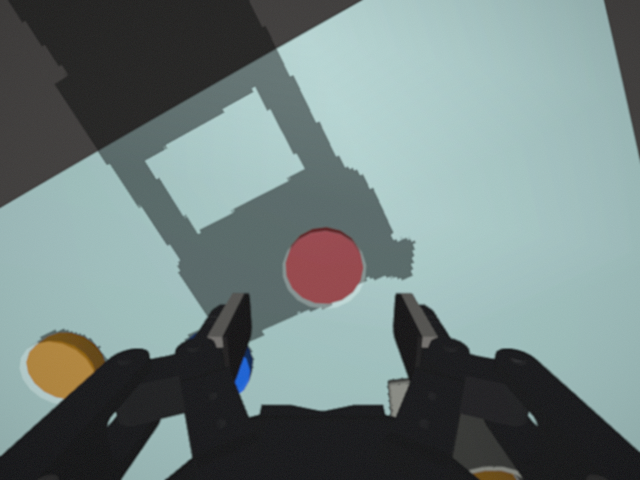

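The dish at (324,268) is centred between the pads, whose midpoint is about column 322. I'll go down the rest of the way.

>>> {"api": "move_arm", "payload": {
  "increments": [0,0,8,0,0.75,0,0,8,0,0.75,0,0,5,0,0.75,0,0,0,0,0.75,0,0,0,0,0.75]
}}

```text
time: 3.17
tool_pos: [0.4789, 0.0969, 0.0046]
tool_rot: [-0.0, 0.229, 0.973, -0.0]
contact_force: [0.4, 0.3, -0.3]
gripper_width: 0.746
grasp_force: 0.0
```

```bash
python3 - <<'E'
from h import *
f=grab('wrist','w3'); s=f['state']; print(s['time'],s['tool_pos'],s['gripper_width'],s['contact_force'])
b=redc(f,(240,200,400,400)); print(b)
for z in (.0,.01,.014): print(z,onz(f,b[2],z))
E
```

```text
3.1667 [0.47890622 0.09690861 0.00458679] 0.7455037258756056 [ 0.3526405   0.34071785 -0.26246102]
((np.float64(323.5), np.float64(276.5)), (np.int32(86), np.int32(84), np.int32(5585)), array([323.64905998, 276.80572963]))
0.0 [0.48093905 0.09758296 0.        ]
0.01 [0.47710945 0.09942181 0.01      ]
0.014 [0.4755776  0.10015735 0.014     ]
```

View pics/w3.png

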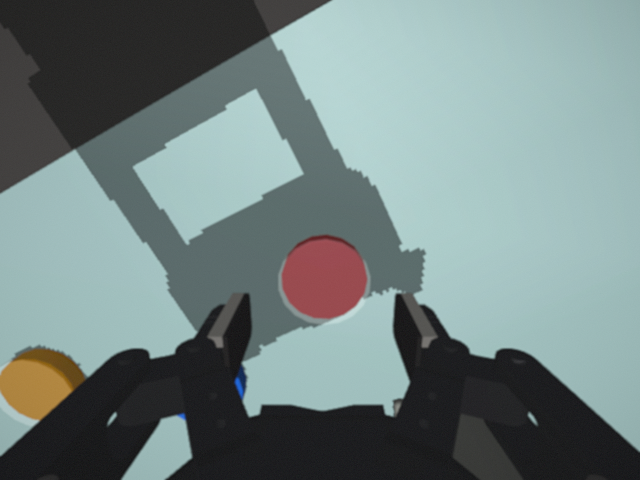

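>>> {"api": "move_arm", "payload": {
  "increments": [1.5,1,3,0,0.75,0,0,3,0,0.75,0,0,0,0,0.75]
}}

```text
time: 3.47
tool_pos: [0.4778, 0.0986, -0.0017]
tool_rot: [-0.0, 0.229, 0.973, -0.0]
contact_force: [0.3, 0.7, -0.0]
gripper_width: 0.746
grasp_force: 0.0
```

>>> {"api": "move_arm", "payload": {
  "increments": [0,0,0,0,0.65,0,0,0,0,0.62,0,0,0,0,0.58,0,0,0,0,0.5,0,0,0,0,0.4,0,0,0,0,0.4,0,0,0,0,0.4]
}}

```text
time: 4.05
tool_pos: [0.4783, 0.0985, -0.001]
tool_rot: [0.0, 0.229, 0.973, 0.0]
contact_force: [-0.1, -0.5, 0.0]
gripper_width: 0.397
grasp_force: 0.0
```

```bash
python3 - <<'E'
from h import *
f=grab('wrist','w4'); s=grab('side','s4')
cv2.imwrite('pics/c4.png',np.hstack([cv2.resize(f['image'],(400,300)),cv2.resize(s['image'][270:360,250:370],(400,300),interpolation=cv2.INTER_CUBIC)]))
E
```

```text
(no output)
```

View pics/c4.png

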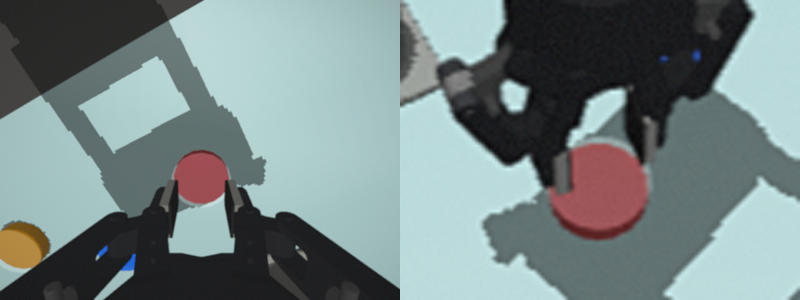

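The fingers closed to 0.40 with no grip force and appear to be above the dish, so they missed it. I'll work out the real tip height from the side view: tips at about (299,328) and (325,319).

```bash
python3 - <<'E'
from h import *
s=load('side0');s['image']=load('s4')['image']; f=load('w4'); st=f['state']; p=st['tool_pos']; print(p,st['gripper_width'])
M=R.from_quat(st['tool_rot'][[1,2,3,0]]).as_matrix()
for b in (0,10,15,20,25):
  print(b,[proj(s,M@np.array([x,sg*.017,-b/1000])+p).round(1).tolist() for x in (0,) for sg in (-1,1)],
   [proj(f,M@np.array([0,sg*.017,-b/1000])+p).round(1).tolist() for sg in (-1,1)])
c=redc(s,(280,300,340,350)); b=redc(f,(240,200,400,400)); print(c,b)
for q in (.48,.098,.0),(.48,.098,.014),(.478,.098,.014): print(proj(s,q),proj(f,q))
E
```

```text
[ 0.47832558  0.09849474 -0.00104256] 0.3970188520994305
0 [[318.1, 326.0], [298.3, 333.2]] [[290.7, 277.5], [351.3, 277.5]]
10 [[318.2, 322.8], [298.2, 330.0]] [[289.1, 284.9], [352.9, 284.9]]
15 [[318.2, 321.2], [298.1, 328.5]] [[288.2, 288.9], [353.7, 288.9]]
20 [[318.2, 319.6], [298.0, 326.8]] [[287.3, 293.2], [354.6, 293.2]]
25 [[318.3, 317.9], [297.9, 325.2]] [[286.3, 297.7], [355.6, 297.7]]
((np.float64(309.0), np.float64(327.0)), (np.int32(29), np.int32(29), np.int32(624)), array([310.00641026, 327.32211538])) ((np.float64(321.5), np.float64(282.5)), (np.int32(88), np.int32(86), np.int32(5801)), array([321.61282537, 282.80227547]))
[307.67559257 328.40319505] [321.54969139 281.09216617]
[307.61494055 323.95380079] [321.55153921 292.01193056]
[308.56651837 324.69362555] [319.83030303 288.86607914]
```

The tips sit about 15–20 mm behind the TCP at this opening, which is just above the lid. I'll reopen and feel downwards in small steps.

>>> {"api": "move_arm", "payload": {
  "increments": [0,0,-6,0,0.8,0,0,0,0,0.8,0,0,0,0,0.8,0,0,0,0,0.8,0,0,6,0,0.8,0,0,3,0,0.8,0,0,0,0,0.8]
}}

```text
time: 4.73
tool_pos: [0.4771, 0.0985, -0.0054]
tool_rot: [-0.001, 0.229, 0.973, -0.0]
contact_force: [0.2, -0.2, -0.9]
gripper_width: 0.799
grasp_force: 0.0
```

>>> {"api": "move_arm", "payload": {
  "increments": [0,0,2,0,0.8,0,0,1,0,0.8,0,0,0,0,0.8]
}}

```text
time: 4.98
tool_pos: [0.478, 0.0985, -0.0075]
tool_rot: [-0.0, 0.229, 0.973, -0.0]
contact_force: [0.2, 0.4, -0.1]
gripper_width: 0.8
grasp_force: 0.0
```

>>> {"api": "move_arm", "payload": {
  "increments": [0,0,2,0,0.8,0,0,0,0,0.8]
}}

```text
time: 5.15
tool_pos: [0.4781, 0.0985, -0.0093]
tool_rot: [-0.0, 0.229, 0.973, -0.0]
contact_force: [-0.0, 0.3, 0.9]
gripper_width: 0.8
grasp_force: 0.0
```

>>> {"api": "move_arm", "payload": {
  "increments": [0,0,2,0,0.8,0,0,0,0,0.8]
}}

```text
time: 5.32
tool_pos: [0.4781, 0.0985, -0.0114]
tool_rot: [-0.0, 0.229, 0.973, -0.0]
contact_force: [-0.2, -0.4, 0.2]
gripper_width: 0.797
grasp_force: 0.0
```

>>> {"api": "move_arm", "payload": {
  "increments": [0,0,1.5,0,0.7,0,0,0,0,0.7,0,0,0,0,0.7]
}}

```text
time: 5.57
tool_pos: [0.4782, 0.0985, -0.0127]
tool_rot: [-0.0, 0.229, 0.973, -0.0]
contact_force: [0.2, -0.3, 0.3]
gripper_width: 0.703
grasp_force: 0.0
```

```bash
python3 - <<'E'
from h import *
f=grab('wrist','w5'); s=grab('side','s5');print(f['state']['tool_pos'],f['state']['contact_force'],f['state']['gripper_width'])
cv2.imwrite('pics/c5.png',np.hstack([cv2.resize(f['image'][200:410,190:470],(400,300)),cv2.resize(s['image'][285:345,270:350],(400,300),interpolation=cv2.INTER_CUBIC)]))
E
```

```text
[ 0.4782272   0.09851674 -0.01266628] [ 0.20965158 -0.2785071   0.33846695] 0.7026919599394656
```

View pics/c5.png

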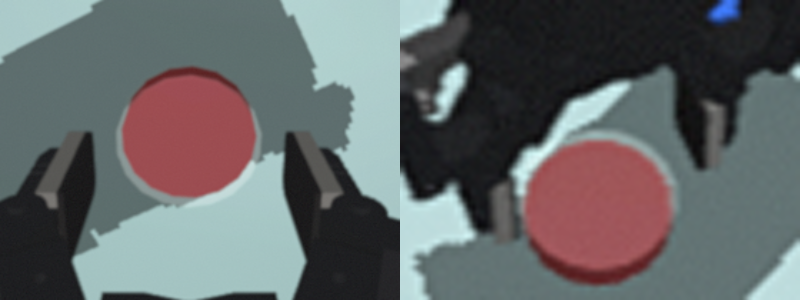

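```bash
python3 - <<'E'
from h import *
s=load('side0'); f=load('w5'); st=f['state']; M=R.from_quat(st['tool_rot'][[1,2,3,0]]).as_matrix()
for a,b in (((254.4,292.4),(293,333)),((389.5,292.4),(331,318.6))):
    P=tri([(f,a),(s,b)]); print(P, M.T@(P-st['tool_pos']))
a=redc(f,(240,200,400,400)); b=redc(load('s5'),(275,300,340,350)); print(a,b)
for z in (0.,.007,.014): print(onz(f,a[2],z),onz(s,b[2],z))
E
```

```text
[0.22889981 0.36348548 0.68493375] [ 0.34146763  0.12574265 -0.69757224]
[0.41056293 0.13326666 0.15808491] [ 0.07607889  0.00087552 -0.17074312]
((np.float64(321.5), np.float64(292.0)), (np.int32(94), np.int32(91), np.int32(6681)), array([321.61682383, 292.53060919])) ((np.float64(309.0), np.float64(327.0)), (np.int32(29), np.int32(29), np.int32(673)), array([309.10995542, 326.97325409]))
[ 4.81206680e-01  9.74117424e-02 -2.77555756e-17] [0.47998311 0.09456708 0.        ]
[0.47819698 0.09891107 0.007     ] [0.4773319 0.0975137 0.007    ]
[0.47518728 0.1004104  0.014     ] [0.4746807  0.10046032 0.014     ]
```

```bash
python3 - <<'E'
from h import *
s=load('side0'); f=load('w5'); st=f['state']; M=R.from_quat(st['tool_rot'][[1,2,3,0]]).as_matrix()
for b,a in (((293,333),(389.5,292.4)),((331,318.6),(254.4,292.4))):
    P=tri([(f,a),(s,b)]); print(P, M.T@(P-st['tool_pos']))
E
```

```text
[0.48112812 0.1302396  0.02909708] [ 0.01157079  0.02967835 -0.04176416]
[0.43736376 0.09748804 0.07875947] [ 0.03611583 -0.01916957 -0.09142057]
```

```bash
python3 - <<'E'
from h import *
s=load('side0'); f=load('w5'); st=f['state']; M=R.from_quat(st['tool_rot'][[1,2,3,0]]).as_matrix()
print('meas side (293,333) (331,318.6) wrist (389.5,292.4) (254.4,292.4)')
for h in (.03,.035):
 for b in (5,10,15,20,30,40):
  print(h,b,[proj(c,M@np.array([.011,y,-b/1000])+st['tool_pos']).round(0).tolist() for c in (s,f) for y in (h,-h)])
E
```

```text
meas side (293,333) (331,318.6) wrist (389.5,292.4) (254.4,292.4)
0.03 5 [[293.0, 344.0], [328.0, 331.0], [377.0, 262.0], [265.0, 262.0]]
0.03 10 [[293.0, 342.0], [328.0, 329.0], [378.0, 266.0], [264.0, 266.0]]
0.03 15 [[293.0, 341.0], [328.0, 328.0], [380.0, 269.0], [262.0, 269.0]]
0.03 20 [[293.0, 339.0], [328.0, 326.0], [381.0, 273.0], [260.0, 273.0]]
0.03 30 [[293.0, 336.0], [329.0, 323.0], [385.0, 281.0], [257.0, 281.0]]
0.03 40 [[293.0, 333.0], [329.0, 320.0], [389.0, 290.0], [253.0, 290.0]]
0.035 5 [[290.0, 345.0], [331.0, 330.0], [386.0, 262.0], [256.0, 262.0]]
0.035 10 [[290.0, 343.0], [331.0, 328.0], [388.0, 266.0], [254.0, 266.0]]
0.035 15 [[290.0, 342.0], [331.0, 327.0], [390.0, 269.0], [252.0, 269.0]]
0.035 20 [[290.0, 340.0], [331.0, 325.0], [392.0, 273.0], [250.0, 273.0]]
0.035 30 [[290.0, 337.0], [332.0, 322.0], [396.0, 281.0], [246.0, 281.0]]
0.035 40 [[289.0, 334.0], [332.0, 319.0], [401.0, 290.0], [241.0, 290.0]]
```

Both views agree that the tips are about 40 mm behind the reported TCP, so they're still about 27 mm above the bench. The dish is centred laterally. I'll keep going down and watch the force.

>>> {"api": "move_arm", "payload": {
  "increments": [0,0,4,0,0.75,0,0,4,0,0.75,0,0,0,0,0.75,0,0,0,0,0.75]
}}

```text
time: 6.0
tool_pos: [0.4778, 0.0985, -0.0212]
tool_rot: [-0.001, 0.229, 0.973, -0.0]
contact_force: [-0.7, -0.6, -0.4]
gripper_width: 0.749
grasp_force: 0.0
```

>>> {"api": "move_arm", "payload": {
  "increments": [0,0,2,0,0.75,0,0,2,0,0.75,0,0,0,0,0.75]
}}

```text
time: 6.25
tool_pos: [0.478, 0.0985, -0.025]
tool_rot: [-0.0, 0.229, 0.973, -0.0]
contact_force: [-0.0, 0.7, 0.2]
gripper_width: 0.748
grasp_force: 0.0
```

>>> {"api": "move_arm", "payload": {
  "increments": [0,0,2,0,0.75,0,0,1,0,0.75,0,0,0,0,0.75]
}}

```text
time: 6.5
tool_pos: [0.4781, 0.0985, -0.0279]
tool_rot: [-0.0, 0.229, 0.973, -0.0]
contact_force: [-0.6, -0.2, -0.1]
gripper_width: 0.752
grasp_force: 0.0
```

>>> {"api": "move_arm", "payload": {
  "increments": [0,0,2,0,0.75,0,0,1,0,0.75,0,0,0,0,0.75]
}}

```text
time: 6.75
tool_pos: [0.478, 0.0985, -0.0309]
tool_rot: [-0.0, 0.229, 0.973, -0.0]
contact_force: [-0.5, -1.1, 0.4]
gripper_width: 0.748
grasp_force: 0.0
```

>>> {"api": "move_arm", "payload": {
  "increments": [0,0,2,0,0.75,0,0,0,0,0.75,0,0,0,0,0.75]
}}

```text
time: 7.0
tool_pos: [0.4782, 0.0985, -0.0327]
tool_rot: [-0.0, 0.229, 0.973, -0.0]
contact_force: [0.5, -0.0, 0.7]
gripper_width: 0.752
grasp_force: 0.0
```

```bash
python3 - <<'E'
from h import *
f=grab('wrist','w6'); s=grab('side','s6');print(f['state']['tool_pos'],f['state']['contact_force'],f['state']['gripper_width'])
cv2.imwrite('pics/c6.png',np.hstack([cv2.resize(f['image'][200:410,190:470],(400,300)),cv2.resize(s['image'][285:345,270:350],(400,300),interpolation=cv2.INTER_CUBIC)]))
E
```

```text
[ 0.47818366  0.098488   -0.03273236] [ 5.24638874e-01 -2.98285936e-04  6.59101008e-01] 0.7524455654624269
```

View pics/c6.png

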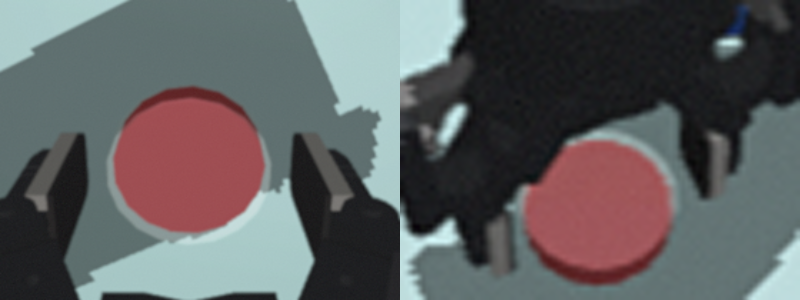

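The pad tips are now beside the dish, at about 7 mm height, and the dish at crop (188,165) is centred between them. I'll close.

>>> {"api": "move_arm", "payload": {
  "increments": [0,0,0,0,0.65,0,0,0,0,0.6,0,0,0,0,0.55,0,0,0,0,0.45,0,0,0,0,0.35,0,0,0,0,0.35]
}}

```text
time: 7.6
tool_pos: [0.4788, 0.0985, -0.0319]
tool_rot: [0.0, 0.229, 0.973, 0.0]
contact_force: [-1.2, 0.3, 5.9]
gripper_width: 0.556
grasp_force: 61.1
```

Gripped at 61 N, width 0.556. Lifting now.

>>> {"api": "move_arm", "payload": {
  "increments": [0,0,-5,0,0.35,0,0,-10,0,0.35,0,0,-20,0,0.35,0,0,-30,0,0.35,0,0,-40,0,0.35,0,0,-40,0,0.35,0,0,-25,0,0.35,0,0,-10,0,0.35]
}}

```text
time: 8.27
tool_pos: [0.4811, 0.0987, 0.1536]
tool_rot: [0.005, 0.229, 0.973, 0.001]
contact_force: [1.1, -0.2, 0.4]
gripper_width: 0.561
grasp_force: 61.7
```

```bash
python3 - <<'E'
from h import *
f=grab('wrist','w7'); s=f['state']; p=s['tool_pos'];print(s['time'],p,s['contact_force'],s['gripper_width'],s['grasp_force'])
a=redc(f,(220,200,420,420)); print(a,onz(f,a[2],p[2]+.032+.014))
M=R.from_quat(s['tool_rot'][[1,2,3,0]]).as_matrix(); print(M.T@(np.array([.656,-.158,p[2]])-p)*1000)
E
```

```text
8.2667 [0.48111983 0.09868484 0.15356422] [ 1.12924704 -0.17151727  0.35359082] 0.5605972931159519 61.65758728981018
((np.float64(322.0), np.float64(310.0)), (np.int32(107), np.int32(101), np.int32(8298)), array([321.98373102, 310.93865992])) [0.47711672 0.10098779 0.19956422]
[-271.06336405 -151.63279753    1.52605179]
```

>>> {"api": "move_arm", "payload": {
  "increments": [-10,-5.5,0,0,0.35,-20,-11.5,0,0,0.35,-20,-11.5,0,0,0.35,-20,-11.5,0,0,0.35,-20,-11,0,0,0.35,-20,-11,0,0,0.35,-20,-11,0,0,0.35,-20,-11,0,0,0.35]
}}

```text
time: 8.98
tool_pos: [0.5736, -0.0451, 0.1432]
tool_rot: [-0.003, 0.23, 0.973, -0.0]
contact_force: [0.4, 0.8, 0.0]
gripper_width: 0.552
grasp_force: 61.7
```

>>> {"api": "move_arm", "payload": {
  "increments": [-20,-11.5,0,0,0.35,-20,-11.5,0,0,0.35,-20,-11.5,0,0,0.35,-20,-11,0,0,0.35,-20,-11,0,0,0.35,-15,-8,0,0,0.35,-8,-4.5,0,0,0.35,0,0,0,0,0.35]
}}

```text
time: 9.65
tool_pos: [0.6533, -0.1619, 0.1438]
tool_rot: [-0.002, 0.23, 0.973, 0.0]
contact_force: [-0.1, 0.5, -0.1]
gripper_width: 0.557
grasp_force: 61.7
```

>>> {"api": "move_arm", "payload": {
  "increments": [0,0,0,0,0.35,0,0,0,0,0.35,0,0,0,0,0.35]
}}

```text
time: 9.9
tool_pos: [0.6536, -0.1593, 0.1469]
tool_rot: [-0.001, 0.229, 0.973, 0.0]
contact_force: [-0.5, 1.0, -0.0]
gripper_width: 0.553
grasp_force: 61.7
```

```bash
python3 - <<'E'
from h import *
f=grab('wrist','w8'); s=f['state']; p=s['tool_pos'];print(s['time'],p,s['tool_rot'],s['contact_force'],s['gripper_width'],s['grasp_force'])
a=redc(f,(220,200,420,420)); M=R.from_quat(s['tool_rot'][[1,2,3,0]]).as_matrix()
print(a,(M.T@(onz(f,a[2],p[2]+.032+.014)-p)*1000))
print(M.T@(np.array([.656,-.158,p[2]])-p)*1000)
grab('side','s8');grab('top','t8');c=load('s8')['image'];t=load('t8')['image']
cv2.imwrite('pics/c8.png',np.hstack([cv2.resize(c[90:210,270:390],(400,400),interpolation=cv2.INTER_CUBIC),cv2.resize(t[80:200,370:490],(400,400),interpolation=cv2.INTER_CUBIC)]))
E
```

```text
9.9 [ 0.65360336 -0.15931735  0.14685519] [-5.65594156e-04  2.28900126e-01  9.73449738e-01  1.39780141e-04] [-0.52544858  1.04842368 -0.01002433] 0.553280791365469 61.65770173072815
((np.float64(322.0), np.float64(283.5)), (np.int32(107), np.int32(156), np.int32(11707)), array([323.14837277, 290.86461092])) [ 13.61772459   0.97163764 -45.98415174]
[-1.55842449e+00  2.24735679e+00 -1.78610908e-03]
```

View pics/c8.png

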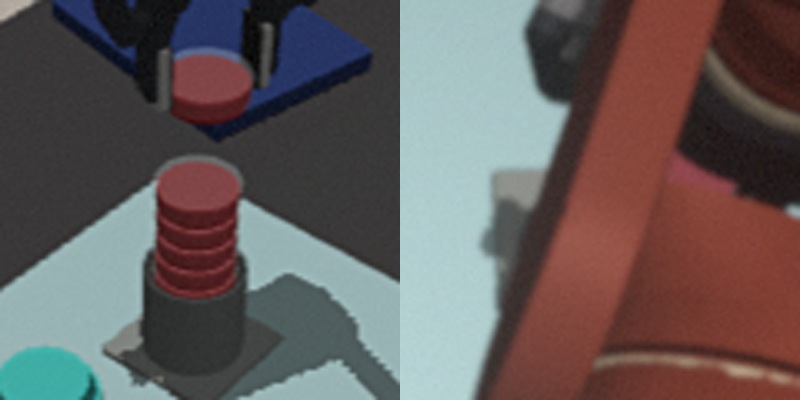

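The side view shows the dish held level at crop (210,80), above the pile top at crop (199,187). I'll work out the remaining lateral offset.

```bash
python3 - <<'E'
from h import *
s=load('side0');t=load('top0'); w=load('w8'); p=w['state']['tool_pos']; M=R.from_quat(w['state']['tool_rot'][[1,2,3,0]]).as_matrix()
q=manip.state()['tool_pos'];print(p,q)
print('dish held, tool mm, side:',[(M.T@(onz(s,(333,114),q[2]+z)-q)*1000).round(1).tolist() for z in (.042,.046,.05)])
for x in (0,3,6): print(x,proj(s,q+M@[x/1000,0,-.046]))
print('pile', tri([(t,(439.6,139.1)),(s,(329.7,146.1))]))
P=tri([(t,(439.6,139.1)),(s,(329.7,146.1))])
for c in ((.656,-.158),(.6585,-.158),(.656,-.162)): print(c,proj(s,[*c,.12]),proj(t,[*c,.12]),proj(t,[*c,.006]))
E
```

```text
[ 0.65360336 -0.15931735  0.14685519] [ 0.65407068 -0.15955018  0.14763169]
dish held, tool mm, side: [[0.7, -3.9, -42.0], [6.0, -1.4, -46.0], [11.4, 1.2, -50.0]]
0 [330.84204636 112.27587351]
3 [331.54871092 113.21271568]
6 [332.25866665 114.15392435]
pile [ 0.655517   -0.1592566   0.12118224]
(0.656, -0.158) [328.22915578 146.73112053] [439.13211761 139.87296071] [424.7457397  156.33570778]
(0.6585, -0.158) [327.18918516 146.16677185] [439.09302127 137.99154972] [424.71669434 154.70106997]
(0.656, -0.162) [329.62158401 145.71290513] [442.17999083 139.86190112] [427.38877843 156.32384045]
```

>>> {"api": "move_arm", "payload": {
  "increments": [-3,0.7,0,0,0.35,-3.5,0.7,0,0,0.35,0,0,12,0,0.35,0,0,12,0,0.35,0,0,12,0,0.35,0,0,6,0,0.35,0,0,0,0,0.35,0,0,0,0,0.35]
}}

```text
time: 10.72
tool_pos: [0.6599, -0.1617, 0.104]
tool_rot: [-0.001, 0.229, 0.973, 0.0]
contact_force: [0.3, 0.3, -0.3]
gripper_width: 0.554
grasp_force: 61.7
```

>>> {"api": "move_arm", "payload": {
  "increments": [0,0,0,0,0.35,0,0,0,0,0.35]
}}

```text
time: 10.88
tool_pos: [0.6613, -0.1621, 0.1064]
tool_rot: [0.001, 0.229, 0.973, -0.0]
contact_force: [0.4, -0.2, -0.2]
gripper_width: 0.557
grasp_force: 61.7
```

```bash
python3 - <<'E'
from h import *
w=grab('side','s9');s=load('s9');q=manip.state();p=q['tool_pos'];print(q['time'],p,q['contact_force'])
M=R.from_quat(q['tool_rot'][[1,2,3,0]]).as_matrix()
d=p+M@np.array([.005,0,-.032]);print('dish underside est',d, 'proj',proj(s,d),'pile',proj(s,[.656,-.159,.12]))
# red runs along column through the pile/dish axis in side view
for u in (329,330): 
    c=s['image'][95:190,u].astype(int); print(u,[(95+i,*map(int,x)) for i,x in enumerate(c) if 15<i<62])
E
```

```text
10.9333 [ 0.66131099 -0.16215428  0.10646992] [-0.90907839 -0.12257534  0.80476957]
dish underside est [ 0.6567853  -0.15990414  0.1384614 ] proj [328.85301315 137.86626039] pile [328.57788674 146.47611006]
329 [(111, 100, 53, 39), (112, 101, 54, 38), (113, 97, 51, 35), (114, 100, 54, 41), (115, 100, 53, 39), (116, 99, 50, 37), (117, 100, 54, 40), (118, 99, 52, 40), (119, 99, 53, 37), (120, 100, 53, 38), (121, 113, 67, 53), (122, 136, 100, 85), (123, 107, 86, 91), (124, 74, 72, 128), (125, 69, 68, 131), (126, 70, 68, 129), (127, 70, 68, 129), (128, 72, 71, 131), (129, 70, 68, 128), (130, 70, 68, 129), (131, 72, 70, 130), (132, 71, 70, 131), (133, 73, 72, 132), (134, 70, 68, 129), (135, 71, 69, 130), (136, 72, 69, 131), (137, 74, 73, 133), (138, 46, 43, 106), (139, 39, 37, 85), (140, 31, 30, 75), (141, 30, 30, 76), (142, 32, 31, 76), (143, 22, 17, 72), (144, 64, 61, 118), (145, 72, 71, 131), (146, 73, 71, 133), (147, 71, 70, 131), (148, 73, 71, 133), (149, 71, 69, 130), (150, 73, 71, 132), (151, 73, 71, 132), (152, 75, 73, 134), (153, 42, 40, 100), (154, 30, 25, 80), (155, 33, 31, 77)
[... 233 characters left out ...]
5, 52), (122, 139, 102, 88), (123, 121, 94, 97), (124, 76, 71, 129), (125, 68, 68, 130), (126, 69, 67, 128), (127, 72, 70, 130), (128, 71, 68, 129), (129, 71, 68, 129), (130, 71, 70, 131), (131, 72, 70, 131), (132, 72, 70, 130), (133, 72, 70, 131), (134, 71, 69, 130), (135, 71, 69, 130), (136, 72, 69, 131), (137, 74, 72, 132), (138, 42, 38, 100), (139, 32, 31, 78), (140, 34, 31, 76), (141, 32, 30, 79), (142, 31, 30, 75), (143, 24, 21, 74), (144, 70, 67, 127), (145, 74, 72, 134), (146, 72, 69, 131), (147, 70, 69, 130), (148, 73, 71, 133), (149, 72, 70, 131), (150, 69, 68, 129), (151, 72, 70, 132), (152, 73, 70, 132), (153, 40, 38, 101), (154, 35, 34, 79), (155, 31, 27, 75), (156, 30, 29, 76)]
```

The gap to the pile is about 17 mm. I'll lower 10 mm, then feel the rest in 1 mm steps.

>>> {"api": "move_arm", "payload": {
  "increments": [0,0,5,0,0.35,0,0,5,0,0.35,0,0,1,0,0.35,0,0,0,0,0.35,0,0,0,0,0.35]
}}

```text
time: 11.35
tool_pos: [0.6605, -0.1619, 0.094]
tool_rot: [-0.0, 0.229, 0.973, 0.0]
contact_force: [-0.0, 0.1, -0.4]
gripper_width: 0.552
grasp_force: 61.8
```

>>> {"api": "move_arm", "payload": {
  "increments": [0,0,1,0,0.35,0,0,0,0,0.35,0,0,1,0,0.35,0,0,0,0,0.35]
}}

```text
time: 11.68
tool_pos: [0.661, -0.162, 0.0937]
tool_rot: [0.0, 0.229, 0.973, -0.0]
contact_force: [-2.4, 1.0, 6.0]
gripper_width: 0.556
grasp_force: 62.1
```

>>> {"api": "move_arm", "payload": {
  "increments": [0,0,1,0,0.35,0,0,0,0,0.35]
}}

```text
time: 11.85
tool_pos: [0.661, -0.1621, 0.0937]
tool_rot: [0.0, 0.229, 0.973, -0.0]
contact_force: [-4.1, 0.3, 7.3]
gripper_width: 0.558
grasp_force: 62.3
```

>>> {"api": "move_arm", "payload": {
  "increments": [0,0,1,0,0.35,0,0,0,0,0.35]
}}

```text
time: 12.02
tool_pos: [0.6612, -0.1621, 0.0936]
tool_rot: [0.0, 0.229, 0.973, -0.0]
contact_force: [-6.3, 1.8, 11.8]
gripper_width: 0.553
grasp_force: 62.5
```

Contact is felt: the force rose to 12 N and z stopped. I'll ease off most of the load and check the contact and alignment before releasing.

>>> {"api": "move_arm", "payload": {
  "increments": [0,0,-1,0,0.35,0,0,-0.6,0,0.35,0,0,0,0,0.35]
}}

```text
time: 12.27
tool_pos: [0.6611, -0.162, 0.0937]
tool_rot: [0.0, 0.229, 0.973, -0.0]
contact_force: [-2.4, -0.2, 6.3]
gripper_width: 0.56
grasp_force: 62.2
```

```bash
python3 - <<'E'
from h import *
grab('side','s10');s=load('s10');q=manip.state();print(q['time'],q['tool_pos'],q['contact_force'])
im=s['image'].astype(int)
for v in range(130,190,3):
    r=im[v,300:365]; m=np.where((r[:,2]-r[:,1]>30)&(r[:,2]-r[:,0]>25))[0]
    if len(m): print(v,300+m.min(),300+m.max(),len(m))
print([(v,im[v,329,2]) for v in range(126,186)])
E
```

```text
12.3167 [ 0.66105175 -0.16206321  0.09370469] [-3.83208411  0.38122238  6.27505192]
130 322 333 12
133 319 339 21
136 319 340 22
139 319 341 23
142 319 340 22
145 320 341 22
148 317 341 25
151 318 340 23
154 317 340 24
157 318 340 23
160 317 340 24
163 318 339 22
166 317 340 24
169 317 340 24
172 317 340 24
175 317 339 23
178 322 335 14
[(126, np.int64(9)), (127, np.int64(43)), (128, np.int64(76)), (129, np.int64(110)), (130, np.int64(130)), (131, np.int64(133)), (132, np.int64(131)), (133, np.int64(130)), (134, np.int64(130)), (135, np.int64(128)), (136, np.int64(130)), (137, np.int64(131)), (138, np.int64(132)), (139, np.int64(130)), (140, np.int64(131)), (141, np.int64(131)), (142, np.int64(132)), (143, np.int64(133)), (144, np.int64(100)), (145, np.int64(77)), (146, np.int64(76)), (147, np.int64(76)), (148, np.int64(74)), (149, np.int64(76)), (150, np.int64(130)), (151, np.int64(135)), (152, np.int64(133)), (153, np.int64(100)), (154, np.int64(81)), (155, np.int64(78)), (156, np.int64(78)), (157, np.int64(74)), (158, np.int64(74)), (159, np.int64(129)), (160, np.int64(101)), (161, np.int64(79)), (162, np.int64(76)), (163, np.int64(76)), (164, np.int64(73)), (165, np.int64(112)), (166, np.int64(99)), (167, np.int64(79)), (168, np.int64(75)), (169, np.int64(78)), (170, np.int64(73)), (171, np.int64(99)), (172, np.int64(109)), (173, np.int64(86)), (174, np.int64(79)), (175, np.int64(74)), (176, np.int64(76)), (177, np.int64(99)), (178, np.int64(109)), (179, np.int64(78)), (180, np.int64(64)), (181, np.int64(53)), (182, np.int64(51)), (183, np.int64(49)), (184, np.int64(51)), (185, np.int64(50))]
```

```bash
python3 - <<'E'
from h import *
s=load('side0');t=load('top0');q=manip.state();p=q['tool_pos'];M=R.from_quat(q['tool_rot'][[1,2,3,0]]).as_matrix()
for z in (.116,.119,.121,.124,.126):
    a=onz(s,(329.2,145.6),z);b=onz(t,(439.6,139.1),z);d=onz(s,(330.,136.9),z+.015);print(z,'pile side',a[:2],'pile top',b[:2],'dish',d[:2],'dish in tool mm',(M.T@(d-p)*1000).round(1), 'dish-pile',((d-a)[:2]*1000).round(1))
f=grab('wrist','w10');im=f['image'];g=cv2.resize(im[190:420,180:470],(800,634))[:600];cv2.imwrite('pics/w10c.png',g)
e=redc(f,(220,180,420,420)); print(e); x=im[180:400,322].astype(int); print([(180+i,int(v[2]),int(v[1])) for i,v in enumerate(x)][::4])
E
```

```text
0.116 pile side [ 0.66001309 -0.16577324] pile top [ 0.65791243 -0.15942041] dish [ 0.6632836  -0.17130439] dish in tool mm [ -6.2  -7.3 -37.3] dish-pile [ 3.3 -5.5]
0.119 pile side [ 0.65760019 -0.16274803] pile top [ 0.65724652 -0.15883137] dish [ 0.66078072 -0.16815797] dish in tool mm [ -2.5  -5.6 -40.3] dish-pile [ 3.2 -5.4]
0.121 pile side [ 0.65599159 -0.16073123] pile top [ 0.65680258 -0.15843868] dish [ 0.65911213 -0.16606036] dish in tool mm [ -0.1  -4.4 -42.3] dish-pile [ 3.1 -5.3]
0.124 pile side [ 0.65357869 -0.15770602] pile top [ 0.65613666 -0.15784965] dish [ 0.65660925 -0.16291395] dish in tool mm [  3.6  -2.7 -45.3] dish-pile [ 3.  -5.2]
0.126 pile side [ 0.65197009 -0.15568922] pile top [ 0.65569272 -0.15745695] dish [ 0.65494066 -0.16081634] dish in tool mm [  6.   -1.6 -47.3] dish-pile [ 3.  -5.1]
((np.float64(322.0), np.float64(285.0)), (np.int32(107), np.int32(151), np.int32(12243)), array([323.32124479, 289.51057747]))
[(180, 99, 100), (184, 97, 99), (188, 86, 87), (192, 71, 72), (196, 69, 72), (200, 70, 72), (204, 99, 101), (208, 98, 99), (212, 139, 75), (216, 117, 54), (220, 161, 92), (224, 139, 72), (228, 124, 62), (232, 154, 84), (236, 122, 59), (240, 129, 64), (244, 184, 91), (248, 180, 89), (252, 179, 89), (256, 180, 89), (260, 116, 55), (264, 110, 43), (268, 172, 89), (272, 179, 87), (276, 180, 88), (280, 180, 88), (284, 180, 89), (288, 178, 88), (292, 180, 89), (296, 180, 88), (300, 178, 87), (304, 178, 89), (308, 179, 88), (312, 179, 88), (316, 178, 88), (320, 178, 87), (324, 179, 87), (328, 178, 87), (332, 179, 88), (336, 178, 87), (340, 179, 89), (344, 178, 88), (348, 177, 86), (352, 178, 88), (356, 178, 88), (360, 183, 138), (364, 217, 234), (368, 198, 224), (372, 82, 79), (376, 81, 79), (380, 83, 79), (384, 81, 78), (388, 81, 78), (392, 81, 79), (396, 82, 80)]
```

The fixed and wrist views both suggest the dish touches but sits a few mm off the pile in tool −x. I'll quantify that from the wrist view's edges.

```bash
python3 - <<'E'
from h import *
f=load('w10');st=f['state'];p=st['tool_pos'];M=R.from_quat(st['tool_rot'][[1,2,3,0]]).as_matrix()
T=lambda uv,z:(M.T@(onz(f,uv,z)-p)*1000).round(1)
for z in (.121,.1245): print(z,'pile +x edge',T((322,241.5),z),'dish underside +x edge',T((322,259.5),z),'dish top agar +x',T((322,266),z+.0135),'-x',T((322,358),z+.0135), '+-y',T((268.5,310),z+.0135),T((375.5,310),z+.0135))
im=f['image'].astype(int)
for v in range(238,262,3):
    r=im[v,230:420]; m=np.where((r[:,2]-r[:,1]>45))[0]; b=np.where((r[:,2]>150)&(r[:,2]-r[:,1]>60))[0]; print(v,230+m.min() if len(m) else 0,230+m.max() if len(m) else 0,(230+b.min(),230+b.max()) if len(b) else '')
E
```

```text
0.121 pile +x edge [ 29.5   0.5 -27.3] dish underside +x edge [ 20.8   0.5 -27.3] dish top agar +x [ 22.8   0.5 -40.8] -x [-23.2   0.5 -40.8] +-y [  1.8 -23.3 -40.8] [  1.8  24.3 -40.8]
0.1245 pile +x edge [ 30.6   0.5 -30.8] dish underside +x edge [ 22.1   0.5 -30.8] dish top agar +x [ 24.1   0.5 -44.3] -x [-20.7   0.5 -44.3] +-y [  3.7 -22.7 -44.3] [  3.7  23.7 -44.3]
238 291 357 (np.int64(293), np.int64(348))
241 290 358 (np.int64(292), np.int64(351))
244 289 359 (np.int64(293), np.int64(356))
247 288 361 (np.int64(291), np.int64(350))
250 288 361 (np.int64(295), np.int64(355))
253 286 363 (np.int64(291), np.int64(358))
256 285 364 (np.int64(288), np.int64(362))
259 284 365 (np.int64(285), np.int64(364))
```

The dish is about 5–8.6 mm off toward tool −x and about 1–3 mm off in y. I'll lift 5 mm, shift +7 in x and +1.5 in y, and lower again.

>>> {"api": "move_arm", "payload": {
  "increments": [0,0,-5,0,0.35,0,0,-2,0,0.35,3.5,1,0,0,0.35,3.5,0.5,0,0,0.35,0,0,0,0,0.35,0,0,3,0,0.35,0,0,0,0,0.35]
}}

```text
time: 12.95
tool_pos: [0.6546, -0.1572, 0.095]
tool_rot: [-0.001, 0.229, 0.973, 0.0]
contact_force: [0.5, 0.1, -0.8]
gripper_width: 0.552
grasp_force: 61.7
```

>>> {"api": "move_arm", "payload": {
  "increments": [0,0,1,0,0.35,0,0,0,0,0.35,0,0,0.5,0,0.35,0,0,0,0,0.35]
}}

```text
time: 13.28
tool_pos: [0.6551, -0.1575, 0.0944]
tool_rot: [-0.0, 0.229, 0.973, 0.0]
contact_force: [0.0, -0.6, -0.0]
gripper_width: 0.556
grasp_force: 61.7
```

>>> {"api": "move_arm", "payload": {
  "increments": [0,0,0.7,0,0.35,0,0,0,0,0.35]
}}

```text
time: 13.45
tool_pos: [0.6551, -0.1575, 0.0938]
tool_rot: [0.0, 0.229, 0.973, 0.0]
contact_force: [-0.1, 0.2, -0.4]
gripper_width: 0.557
grasp_force: 61.7
```

>>> {"api": "move_arm", "payload": {
  "increments": [0,0,0.7,0,0.35,0,0,0,0,0.35]
}}

```text
time: 13.62
tool_pos: [0.6553, -0.1575, 0.0937]
tool_rot: [0.0, 0.229, 0.973, -0.0]
contact_force: [-1.6, 1.4, 3.3]
gripper_width: 0.558
grasp_force: 61.9
```

```bash
python3 - <<'E'
from h import *
f=grab('wrist','w11');im=f['image'].astype(int);grab('side','s11');s=load('s11')['image'].astype(int)
print('wrist',[(v,int(im[v,322,2]),int(im[v,322,1])) for v in range(226,274,2)])
print('side',[(v,int(s[v,329,2])) for v in range(126,168)])
for v in range(135,180,4):
    r=s[v,300:365]; m=np.where((r[:,2]-r[:,1]>30)&(r[:,2]-r[:,0]>25))[0]; print(v,300+m.min(),300+m.max(),end=' | ')
q=manip.state();print(q['time'],q['contact_force'])
E
```

```text
wrist [(226, 139, 73), (228, 106, 44), (230, 153, 80), (232, 155, 84), (234, 108, 46), (236, 117, 54), (238, 171, 90), (240, 145, 78), (242, 105, 42), (244, 108, 45), (246, 159, 80), (248, 165, 85), (250, 112, 50), (252, 105, 40), (254, 108, 45), (256, 158, 81), (258, 166, 90), (260, 114, 52), (262, 106, 43), (264, 107, 39), (266, 120, 53), (268, 171, 88), (270, 181, 91), (272, 177, 86)]
side [(126, 9), (127, 13), (128, 25), (129, 66), (130, 105), (131, 107), (132, 128), (133, 131), (134, 129), (135, 130), (136, 128), (137, 130), (138, 129), (139, 128), (140, 130), (141, 130), (142, 128), (143, 131), (144, 132), (145, 132), (146, 122), (147, 93), (148, 77), (149, 78), (150, 77), (151, 73), (152, 98), (153, 97), (154, 83), (155, 77), (156, 77), (157, 75), (158, 75), (159, 127), (160, 99), (161, 80), (162, 77), (163, 76), (164, 73), (165, 112), (166, 101), (167, 79)]
135 320 339 | 139 320 342 | 143 320 341 | 147 321 341 | 151 318 340 | 155 317 340 | 159 317 339 | 163 318 339 | 167 317 340 | 171 317 339 | 175 317 339 | 179 327 330 | 13.7167 [-1.94058756  1.02029087  3.24253554]
```

The dish is now aligned: the band spacing in the side view is 6.6 px, matching the pile's own, and the contact force is a light 3 N at the same height. Releasing.

>>> {"api": "move_arm", "payload": {
  "increments": [0,0,0,0,0.55,0,0,0,0,0.6,0,0,0,0,0.65,0,0,0,0,0.75,0,0,0,0,0.85,0,0,0,0,0.85,0,0,0,0,0.85]
}}

```text
time: 14.3
tool_pos: [0.655, -0.1574, 0.0929]
tool_rot: [-0.0, 0.229, 0.973, 0.0]
contact_force: [-0.7, 0.7, -0.1]
gripper_width: 0.85
grasp_force: 0.0
```

>>> {"api": "move_arm", "payload": {
  "increments": [0,0,-5,0,0.85,0,0,-10,0,0.85,0,0,-20,0,0.85,0,0,-20,0,0.85,0,0,-15,0,0.85,0,0,-5,0,0.85,0,0,0,0,0.85,0,0,0,0,0.85]
}}

```text
time: 14.97
tool_pos: [0.6551, -0.1574, 0.1681]
tool_rot: [0.0, 0.229, 0.973, -0.0]
contact_force: [0.2, -0.7, -0.8]
gripper_width: 0.847
grasp_force: 0.0
```

```bash
python3 - <<'E'
from h import *
grab('side','s12');s=load('s12')['image'].astype(int)
for v in range(123,180,3):
    r=s[v,300:365]; m=np.where((r[:,2]-r[:,1]>30)&(r[:,2]-r[:,0]>25))[0]; print(v,*( (300+m.min(),300+m.max()) if len(m) else ('-',)),end=' | ')
print('side',[(v,int(s[v,329,2])) for v in range(124,168)])
q=manip.state();print(q['time'],q['tool_pos'],q['contact_force'],q['gripper_width'],abs(q['joint_vel']).max())
a=load('side0');print(onz(a,(330.,139.7),.139),'pile',onz(a,(328.8,145.8),.124))
E
```

```text
123 - | 126 - | 129 - | 132 324 333 | 135 319 339 | 138 317 341 | 141 317 342 | 144 318 341 | 147 317 341 | 150 318 340 | 153 317 340 | 156 318 340 | 159 317 339 | 162 317 340 | 165 317 339 | 168 317 340 | 171 317 339 | 174 317 339 | 177 320 337 | side [(124, 20), (125, 20), (126, 10), (127, 12), (128, 26), (129, 66), (130, 104), (131, 106), (132, 128), (133, 129), (134, 128), (135, 129), (136, 128), (137, 128), (138, 129), (139, 129), (140, 128), (141, 131), (142, 131), (143, 131), (144, 129), (145, 131), (146, 120), (147, 94), (148, 76), (149, 74), (150, 77), (151, 72), (152, 96), (153, 97), (154, 82), (155, 77), (156, 74), (157, 75), (158, 73), (159, 126), (160, 100), (161, 79), (162, 78), (163, 74), (164, 72), (165, 112), (166, 97), (167, 79)]
15.0167 [ 0.65449126 -0.15725792  0.16694538] [-0.17370975  0.24369478 -1.01459991] 0.8512460482985902 0.014405549739751174
[ 0.6513365  -0.15658732  0.139     ] pile [ 0.65375168 -0.1567712   0.124     ]
```

The dish rests on the pile and is aligned to within a few mm. It didn't shift on release, and the gripper is clear. Handing in.

```bash
python3 -c "
from plant import manip
print(manip.job_done())"
```

```text
the job is handed in; nothing more can be done
None
```

The red dish is on the red pile, about 2–3 mm off centre by my side-view measurement; it was lowered by touch (peak wrist force about 13 N), released at about 3 N without dropping, and handed in at about 15 s, though the hand-in returned no verdict.

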